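Dock the bedside monitor in its wedge mount

ROBOT

A 6-joint arm with a two-finger parallel gripper is mounted at the origin on the work surface. World frame = base frame: x ahead of the robot, y to its left, z up, the work surface at z = 0. Lengths are in m, angles in degrees, forces in N, time in s.
With the tool pointing down it reaches from about 0.4 to 0.825 m from the base axis. Payload 7 kg.
Tool frame: the origin (TCP) lies midway between the tips of the shut fingers; the grasp point (between the pads) lies 19 mm behind it; z points along the fingers, y is the direction in which the jaws open and shut (so a half turn about z gives the same grasp; the last joint's range is limited). The gripper opens to 88 mm and grips with 3 to 60 N. Pads are 19 mm wide; open, the fingers measure 130 mm over their backs; the gripper's body (78 mm by 193 mm) begins 47 mm behind the grasp point.
Start: joints at [-55.17, 20.546, 0.682, 0, -70.136, -16.507], TCP at [0.212, -0.641, 0.196] pointing down, gripper open.
Joint ranges: [-176.03, 176.03], [-82.01, 121.73], [-58.28, 71.71], [-173.87, 95.51], [-174.79, -0.11], [-173.66, 173.66]. Speed limits (degrees/s): [136.94, 136.94, 172.46, 180, 180, 180].

INTERFACE

Orientations are given as a 3x3 rotation matrix whose columns are the frame's x, y, z axes.
In Python, from rig import robot gives the robot as it stands. Calls block until the motion is done:
- robot.goto(position, orientation): joint-space move of the TCP to a pose.
- robot.servo_line(position, ori=None, speed=0.15): straight line of the TCP; ori=None keeps the orientation; speed is the mean speed in m/s.
- robot.movej(angles): joint-space move.
- robot.move_gripper(opening): opening from 0.0 (shut) to 1.0 (fully open); the grip force is fixed at half the most; returns when the fingers have stopped.
- robot.dwell(seconds).
- robot.ik(position, orientation): joint angles nearest the present ones, or None.
- robot.grab_frame(name): name is "scene" or "top" or "wrist"; returns (picture, depth): 480x640x3 uint8, red, green, blue; 480x640 float32, m along the optical axis (not along the pixel's ray), 0 where there is no reading.
- robot.camera_info(name): a dict with "vfov" (degrees; the focal length in pixels is half the picture's height over the tangent of half this angle, whatever the lens; pixels are square), "cx", "cy" (the principal point, pixels), "k1" (the pictures are not rectified: a ray, as slopes to the right and down, at radius r is drawn at 1 + k1 r^2 times it, then the intrinsics apply), "view" (4x4, takes a point from world to camera coordinates); the wrist camera has in their place "T_tool_cam" (4x4, takes a point from camera to tool coordinates, whose origin is the TCP and whose axes are the flange's). Camera axes: x right, y down, z forward; pixel columns grow to the right and rows downward; lengths in m; the calibration is good to about 2 mm. A picture is of the moment at which its call begins: read the wrist's pose just before it. camera_info takes no time and is no camera call.
A pose or a line that the arm cannot do raises robot.Unreachable and nothing moves.
- robot.job_done(): hands the job in, once; it reports no verdict.
Readings, each from a call of its own:
- robot.read_t(): time.
- robot.read_qpos(): joint angles.
- robot.read_qvel(): joint speeds.
- robot.read_effort(): joint torques, N m.
- robot.read_position(): TCP position.
- robot.read_tcp_rot(): TCP orientation.
- robot.read_force(): force on the tool from outside, world axes, zero at the start.
- robot.read_ft_torque(): the same for the moment, N m.
- robot.read_grip_width(): opening from 0.0 (shut) to 1.0 (fully open).
Only numpy, scipy, OpenCV 4.12 (cv2) and the standard library are available. Lean on these libraries where they do the work, as an engineer would, in place of code of your own. Each camera call takes 0.05 s, during which the arm holds its last target.

TASK

Put the portable monitor on its counter mount. Lift it by its top handle, set it down gently on the flat landing squarely in front of the dovetail way, and let go of it; then push it from the front, not by the handle, along the tapering way until its foot wedges tight and goes no further. Leave the pump bottle, the glove box and the steel dish where they are.

Things in the scene. Friction and masses are not known exactly. Their poses are not given: they have to be found in the camera images.
- monitor: portable monitor to be docked, 0.6 to 0.95 kg: white body 131 mm long (x), 156 mm wide (y), sloping screen panel at the front, grey handle on top. Origin: centre of the underside of its foot; x from the front (x = -65 mm) to the back (+66 mm), the way it goes into the mount; z up. Body from 18 to 102 mm above the origin, handle's top at 146 mm
- foot (a point): same point as the monitor's origin. The foot is a dark dovetail 14 mm high, 100 mm long (x -50 to +50 mm), its sides leaning inward 30 degrees from upright going up. Seen from above it tapers 1:8 a side: its underside is 112 mm wide at the front end (-x), 88 mm at the back end (+x), which enters the way first
- handle (a point): middle of the handle's bar, 4 mm towards +x from the monitor's origin and 138 mm above it, over the centre of mass. The bar is 18 mm thick (monitor's x), 16 mm high, runs along the monitor's y with 96 mm clear between its two posts, and leaves 28 mm free under it above the body
- front (a point): where to push: middle of the monitor's low upright front face (x = -65 mm, 34 mm above the origin). The face is 156 mm wide, from 18 to 50 mm above the foot's underside; above it the panel slopes away backwards at about 45 degrees
- mount: mount fixed to the counter: aluminium base plate 225 mm long (x -157 to +68 mm), 156 mm wide, 8 mm thick, and on it two dark steel rails 13 mm high from x = -50 to +50 mm, their undercut inner sides forming the way. Origin: centre of the way, at counter height; x along the way, in the pushing direction; z up
- mouth (a point): middle of the way's wide mouth on the plate, 50 mm before the mount's origin (-x), 8 mm above the counter. The way's bottom is 112 mm wide here, 88 mm at the far end. No stop: the foot wedges when the monitor's origin is over the mount's origin (within 1 mm). Sliding takes 1.5 to 4 N. One side may touch first and check it 2 to 5 mm short: a firm 15 to 25 N then wedges it
- landing (a point): point on top of the bare plate before the mouth, 105 mm before the mount's origin (-x), 8 mm above the counter. With the monitor's origin here, its x along the mount's x, the foot stands on the landing just before the mouth, with 12 mm to spare either side to enter it
- pump_bottle: clear bottle of hand gel with a white pump, 68 mm across, 176 mm high; origin at the centre of its underside. Leave it alone
- glove_box: closed paper box of gloves, 120 x 230 x 70 mm; origin at the centre of its underside. Leave it alone
- dish: open steel dish, 120 x 200 x 30 mm; origin at the centre of its underside. Leave it alone
Not all that is in view belongs to the job. Of the things that look like the monitor, the middle-sized one is meant.

How it is judged:
By the outcome, as a careful person would: the job done as asked, in the order asked, and still so for the second after the job is handed in, with the robot touching nothing.
It also fails if it takes over 64 s, if anything falls off the work surface, if the arm or the gripper's body presses on something with over 40 N, if the wrist force passes 120 N, or if a joint passes its speed limit or range.

## Working session

There is one attempt and no reset: what is moved stays moved. The work goes in short steps, each a Python script; the robot and the scene stay as the last script left them, time stands still between calls to the robot, and variables do not carry over. Pictures are saved under pics/ and viewed, and the job is handed in when it is done.

```bash
ls; mkdir -p pics; python3 - <<'E'
from rig import robot
import cv2,numpy as np
for n in ("scene","top","wrist"):
    p,d=robot.grab_frame(n); np.savez(f'/tmp/{n}.npz',p=p,d=d); cv2.imwrite(f'pics/{n}0.png',p[:,:,::-1]); 
    i=robot.camera_info(n); print(n,{k:(np.round(v,4).tolist() if not isinstance(v,str) else v) for k,v in i.items()})
print(robot.read_t())
E
```

```text
pics
scene {'vfov': 54.7298, 'cx': 319.7379, 'cy': 236.9764, 'k1': -0.0112, 'view': [[0.6685, 0.7437, -0.0006, -0.3537], [0.6249, -0.5621, -0.5418, -0.3079], [-0.4033, 0.3618, -0.8405, 1.7492], [0.0, 0.0, 0.0, 1.0]]}
top {'vfov': 48.0303, 'cx': 323.3158, 'cy': 244.3378, 'k1': -0.041, 'view': [[0.0236, -0.9997, 0.0062, -0.0313], [-0.9881, -0.0243, -0.1521, 0.5702], [0.1522, -0.0025, -0.9883, 1.7366], [0.0, 0.0, 0.0, 1.0]]}
wrist {'vfov': 71.2716, 'cx': 321.9478, 'cy': 241.2572, 'k1': 0.0043, 'T_tool_cam': [[-0.0009, -0.9592, -0.2828, 0.0768], [1.0, -0.0005, -0.0014, -0.001], [0.0012, -0.2828, 0.9592, -0.1904], [0.0, 0.0, 0.0, 1.0]]}
0.15
```

View pics/scene0.png

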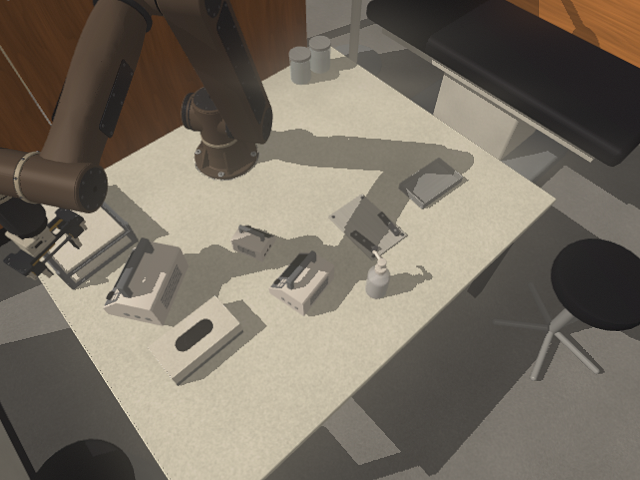

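View pics/top0.png

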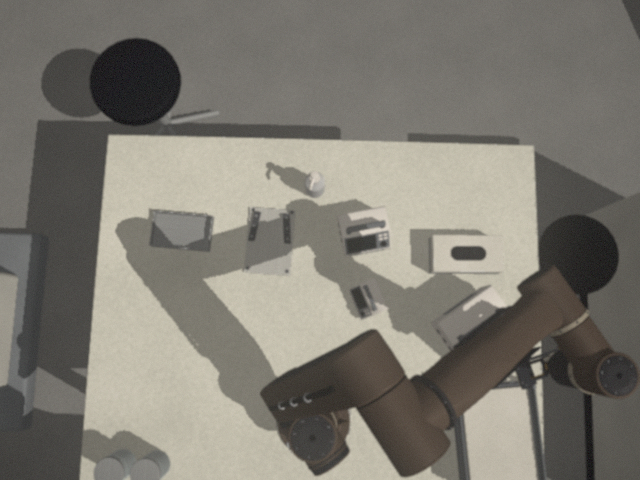

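The scene image shows three lookalikes: large at (145,280), small at (253,240) and middle-sized at (298,280). The middle one is my choice; it is at (367,232) in the top view. The mount is at (268,240) in the top view, with its rails at the far end. I'll check both in close crops.

```bash
cat > h.py <<'E'
import numpy as np,cv2
from rig import robot
def K(i):
    f=240/np.tan(np.radians(i['vfov']/2)); return f,np.array([[f,0,i['cx']],[0,f,i['cy']],[0,0,1.]])
def rays(n,uv):
    i=robot.camera_info(n);f,k=K(i)
    # cv2 dist: 1+k1 r^2 same model
    return cv2.undistortPoints(np.array(uv,float).reshape(-1,1,2),k,np.array([i['k1'],0,0,0.])).reshape(-1,2)
def c2w(n,pose=None):
    i=robot.camera_info(n)
    if n!='wrist': return np.linalg.inv(np.array(i['view']))
    T=np.eye(4);T[:3,:3]=pose[1];T[:3,3]=pose[0]; return T@np.array(i['T_tool_cam'])
def cloud(n,d,pose=None):
    v,u=np.mgrid[:480,:640]; r=rays(n,np.stack([u,v],-1).reshape(-1,2))
    P=np.c_[r,np.ones(len(r))]*d.reshape(-1,1); M=c2w(n,pose)
    W=(P@M[:3,:3].T+M[:3,3]).reshape(480,640,3); W[d==0]=np.nan; return W
def atz(n,uv,z,pose=None):
    r=rays(n,uv);M=c2w(n,pose);D=np.c_[r,np.ones(len(r))]@M[:3,:3].T;o=M[:3,3]
    return o+D*((z-o[2])/D[:,2])[:,None]
def proj(n,P,pose=None):
    i=robot.camera_info(n);f,k=K(i);V=np.linalg.inv(c2w(n,pose))
    return cv2.projectPoints(np.array(P,float).reshape(-1,1,3),cv2.Rodrigues(V[:3,:3])[0],V[:3,3],k,np.array([i['k1'],0,0,0.]))[0].reshape(-1,2)
E
python3 - <<'E'
from h import *
for n in('scene','top'):
    z=np.load(f'/tmp/{n}.npz');W=cloud(n,z['d']); np.save(f'/tmp/{n}W.npy',W)
    for uv in ([(298,280),(365,222),(377,275),(253,240)] if n=='scene' else [(367,232),(367,241),(268,240),(315,183),(362,300),(181,230),(468,253),(200,300)]):
        print(n,uv,W[uv[1],uv[0]].round(3))
s=cv2.imread('pics/scene0.png')[180:330,220:480];a=cv2.resize(s,None,fx=3,fy=3,interpolation=2);cv2.imwrite('pics/c1.png',a)
s=cv2.imread('pics/top0.png')[160:330,220:420];cv2.imwrite('pics/c2.png',cv2.resize(s,None,fx=3.5,fy=3.5,interpolation=2))
E
```

```text
scene (298, 280) [ 0.626 -0.172  0.101]
scene (365, 222) [0.571 0.169 0.009]
scene (377, 275) [0.775 0.001 0.122]
scene (253, 240) [ 0.411 -0.177  0.072]
top (367, 232) [ 0.605 -0.157  0.103]
top (367, 241) [ 0.578 -0.158  0.087]
top (268, 240) [0.586 0.169 0.012]
top (315, 183) [0.756 0.014 0.127]
top (362, 300) [ 0.389 -0.146  0.065]
top (181, 230) [0.614 0.467 0.003]
top (468, 253) [ 0.55  -0.49   0.071]
top (200, 300) [0.379 0.389 0.001]
```

View pics/c1.png

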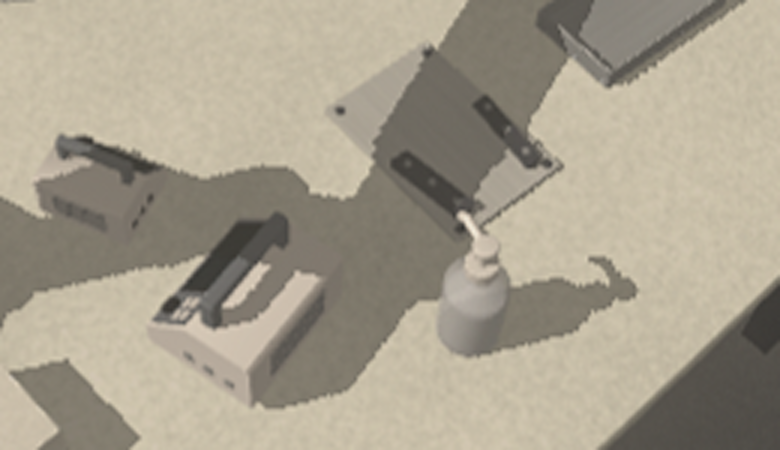

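View pics/c2.png

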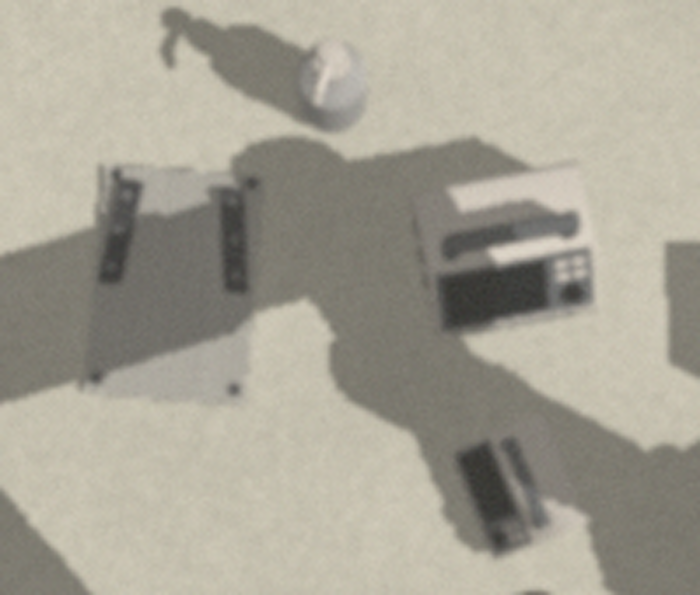

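Both crops confirm the choice: the middle monitor has its screen facing the robot and is slightly yawed. The mount's mouth also faces the robot. Next come coarse poses from the clouds, then close wrist views.

```bash
python3 - <<'E'
from h import *
a=np.load('/tmp/topW.npy');b=np.load('/tmp/sceneW.npy')
for n,W in(('top',a),('scene',b)):
    P=W.reshape(-1,3);P=P[~np.isnan(P[:,0])]
    m=P[(abs(P[:,0]-.6)<.14)&(abs(P[:,1]+.16)<.12)]
    for lo,hi in((.03,.11),(.09,.108),(.115,.16)):
        q=m[(m[:,2]>lo)&(m[:,2]<hi)]
        (c,s,ang)=cv2.minAreaRect(q[:,:2].astype(np.float32)*1000)
        print(n,lo,len(q),q.mean(0).round(4),q.min(0).round(3),q.max(0).round(3),'rect',np.round(c,1),np.round(s,1),round(ang,1))
    m=P[(abs(P[:,0]-.6)<.17)&(abs(P[:,1]-.17)<.12)]
    for lo,hi in((.005,.03),(.0155,.03)):
        q=m[(m[:,2]>lo)&(m[:,2]<hi)]
        (c,s,ang)=cv2.minAreaRect(q[:,:2].astype(np.float32)*1000)
        print(n,'mount',lo,len(q),q.mean(0).round(4),np.round(c,1),np.round(s,1),round(ang,1))
# plate bolts & corners in top image
for uv in [(247.4,267.5),(286.5,271),(292,212),(253,209)]: print('bolt',uv,atz('top',[uv],.009).round(4))
E
```

```text
top 0.03 1834 [ 0.6075 -0.1493  0.0883] [ 0.461 -0.241  0.031] [ 0.693 -0.061  0.11 ] rect [ 569.4 -160.3] [223.7 157.3] 12.5
top 0.09 1051 [ 0.6318 -0.1452  0.1006] [ 0.566 -0.232  0.09 ] [ 0.693 -0.062  0.108] rect [ 628.7 -147.7] [101.8 156.8] 11.5
top 0.115 247 [ 0.6156 -0.149   0.1444] [ 0.596 -0.21   0.118] [ 0.638 -0.088  0.156] rect [ 616.7 -149.6] [ 20.3 124.1] 11.8
top mount 0.005 3186 [0.5901 0.1654 0.0109] [599.7 170.1] [339.4 239.2] 0.2
top mount 0.0155 539 [0.6131 0.1615 0.0205] [581.4 179.7] [183.7 220. ] 89.8
scene 0.03 2088 [ 0.6338 -0.1601  0.0868] [ 0.46 -0.24  0.03] [ 0.692 -0.06   0.109] rect [ 568.6 -159.4] [224.4 161.3] 11.2
scene 0.09 1193 [ 0.6437 -0.1512  0.1021] [ 0.568 -0.232  0.09 ] [ 0.692 -0.06   0.108] rect [ 629.1 -146.2] [ 98.6 159.7] 12.9
scene 0.115 314 [ 0.6185 -0.1551  0.1434] [ 0.595 -0.212  0.115] [ 0.637 -0.089  0.152] rect [ 615.8 -150.1] [ 19.2 124.2] 12.5
scene mount 0.005 2776 [0.5893 0.1636 0.0113] [599.8 170.1] [338.9 239. ] 0.2
scene mount 0.0155 433 [0.6208 0.1574 0.0218] [583.3 162.4] [155.1 218.7] 86.7
bolt (247.4, 267.5) [[0.4914 0.2346 0.009 ]]
bolt (286.5, 271) [[0.4829 0.1033 0.009 ]]
bolt (292, 212) [[0.6847 0.0914 0.009 ]]
bolt (253, 209) [[0.6919 0.2245 0.009 ]]
```

```bash
cat >> h.py <<'E'
def R(yaw,kind):
    """tool down. kind 'g+': tool y=+objx ; 'g-': tool y=-objx ; 'p': tool x=-objx ; 'p2': tool x=+objx"""
    a=np.radians(yaw);X=np.array([np.cos(a),np.sin(a),0]);Y=np.array([-X[1],X[0],0]);z=np.array([0,0,-1.])
    y={'g+':X,'g-':-X,'p':Y,'p2':-Y}[kind]; return np.c_[np.cross(y,z),y,z]
def look(name):
    pose=(np.array(robot.read_position()),np.array(robot.read_tcp_rot()))
    p,d=robot.grab_frame('wrist');cv2.imwrite(f'pics/{name}.png',p[:,:,::-1]);np.savez(f'/tmp/{name}.npz',p=p,d=d,t=pose[0],R=pose[1]);return p,d,pose
E
python3 - <<'E'
from h import *
for k in('g+','g-'):
    for p,y in(((.6165,-.15,.35),12),((.6165,-.15,.119),12),((.58,.165,.35),-3),((.527,.168,.127),-3)):
        q=robot.ik(p,R(y,k));print(k,p,None if q is None else np.round(q,1))
for k in('p','p2'):
    for p in((.44,.175,.25),(.44,.175,.04),(.56,.168,.04)):
        q=robot.ik(p,R(-3,k));print(k,p,None if q is None else np.round(q,1))
E
```

```text
g+ (0.6165, -0.15, 0.35) [   3.9   13.6   10.6    0.   -87.  -171.9]
g+ (0.6165, -0.15, 0.119) [   3.9   20.   -10.6    0.   -59.4 -171.9]
g+ (0.58, 0.165, 0.35) [ 34.4  10.5   6.6   0.  -86.1 142.6]
g+ (0.527, 0.168, 0.127) [ 38.   12.4 -20.4   0.  -57.3 139. ]
g- (0.6165, -0.15, 0.35) [  3.9  13.6  10.6   0.  -87.    8.1]
g- (0.6165, -0.15, 0.119) [  3.9  20.  -10.6   0.  -59.4   8.1]
g- (0.58, 0.165, 0.35) [ 34.4  10.5   6.6   0.  -86.1 -37.4]
g- (0.527, 0.168, 0.127) [ 38.   12.4 -20.4   0.  -57.3 -41. ]
p (0.44, 0.175, 0.25) [  45.6   -0.8  -18.6    0.   -72.2 -138.6]
p (0.44, 0.175, 0.04) [  45.6   11.3  -35.9   -0.   -42.9 -138.6]
p (0.56, 0.168, 0.04) [  35.9   20.5  -22.     0.   -47.5 -128.9]
p2 (0.44, 0.175, 0.25) [ 45.6  -0.8 -18.6   0.  -72.2  41.4]
p2 (0.44, 0.175, 0.04) [ 45.6  11.3 -35.9   0.  -42.9  41.4]
p2 (0.56, 0.168, 0.04) [ 35.9  20.5 -22.    0.  -47.5  51.1]
```

```bash
python3 - <<'E'
from h import *
p=np.array(robot.read_position());robot.servo_line(p+[0,0,.17],speed=.3)
robot.goto((.57,.09,.30),R(-3,'g-'));look('w1');print(robot.read_t())
robot.goto((.60,-.20,.33),R(12,'g-'));look('w2');print(robot.read_t())
E
```

```text
3.7833
4.9583
```

View pics/w1.png

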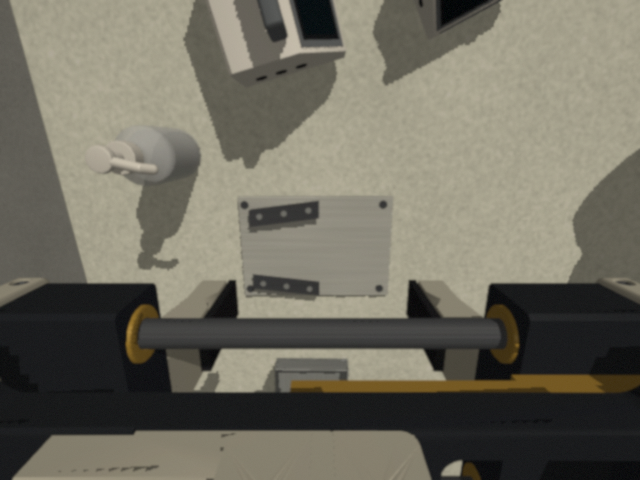

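View pics/w2.png

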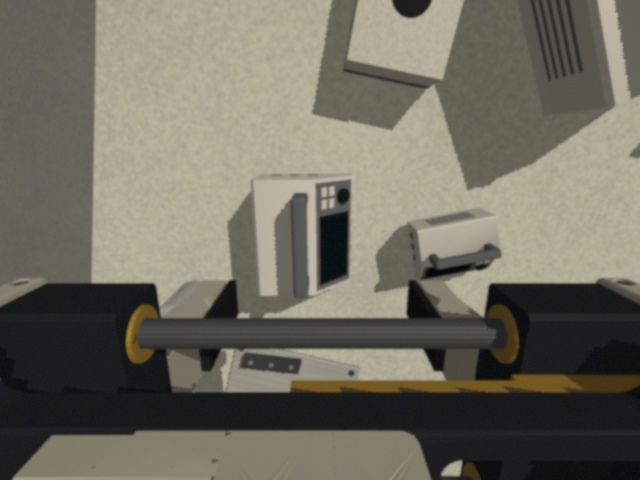

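w1 shows the mount with bolts at about (244,205), (383,205), (379,289) and (251,289). w2 shows the monitor with its handle at about (300,245). Fitting both now.

```bash
python3 - <<'E'
from h import *
z=np.load('/tmp/w1.npz');pose=(z['t'],z['R']);g=cv2.cvtColor(z['p'],cv2.COLOR_RGB2GRAY).astype(float)
W=cloud('wrist',z['d'],pose)
print('plate z',W[250,330].round(4),'rail z',W[213,285].round(4),'counter',W[330+0,0+330] if 0 else W[120,450].round(4))
def dark(u,v,r=6):
    p=255-g[v-r:v+r+1,u-r:u+r+1];w=np.clip(p-np.percentile(p,70),0,None);yy,xx=np.mgrid[-r:r+1,-r:r+1];return (u+(w*xx).sum()/w.sum(),v+(w*yy).sum()/w.sum())
bs=[dark(u,v,5) for u,v in((244,205),(383,205),(379,289))];print(np.round(bs,1))
B=atz('wrist',bs,.009,pose);print(B.round(4))
d=B[0]-B[1];print('yaw right',np.degrees(np.arctan2(d[1],d[0])),np.linalg.norm(d)); d=B[1]-B[2];print('perp',np.degrees(np.arctan2(d[1],d[0]))+90,np.linalg.norm(d))
s=cv2.resize(z['p'][180:310,220:410,::-1],None,fx=4,fy=4,interpolation=2);cv2.imwrite('pics/w1c.png',s)
z=np.load('/tmp/w2.npz');s=cv2.resize(z['p'][160:310,230:370,::-1],None,fx=4,fy=4,interpolation=2);cv2.imwrite('pics/w2c.png',s)
P=cloud('wrist',z['d'],(z['t'],z['R'])).reshape(-1,3)
q=P[(abs(P[:,0]-.61)<.12)&(abs(P[:,1]+.16)<.12)]
for lo,hi in((.095,.108),(.125,.16)):
    k=q[(q[:,2]>lo)&(q[:,2]<hi)];print(lo,len(k),np.percentile(k[:,2],[5,50,95]),cv2.minAreaRect(k[:,:2].astype(np.float32)*1000))
E
```

```text
plate z [0.562  0.1674 0.0093] rail z [0.6233 0.1043 0.0237] counter [ 0.3884 -0.0086  0.0015]
[[244.  204.7]
 [382.6 204.2]
 [378.7 287.9]]
[[0.6835 0.0917 0.009 ]
 [0.4824 0.1019 0.009 ]
 [0.4891 0.2338 0.009 ]]
yaw right -2.9047124489438687 0.20131910379003792
perp -2.8918245913862535 0.13212854575004193
0.095 6279 [0.09763117 0.10307784 0.10450716] ((633.9666137695312, -147.2224884033203), (90.83026885986328, 156.89852905273438), 12.210067749023438)
0.125 1585 [0.14263298 0.14685502 0.14827901] ((617.8336181640625, -151.943603515625), (18.091697692871094, 122.52472686767578), 12.2361421585083)
```

View pics/w1c.png

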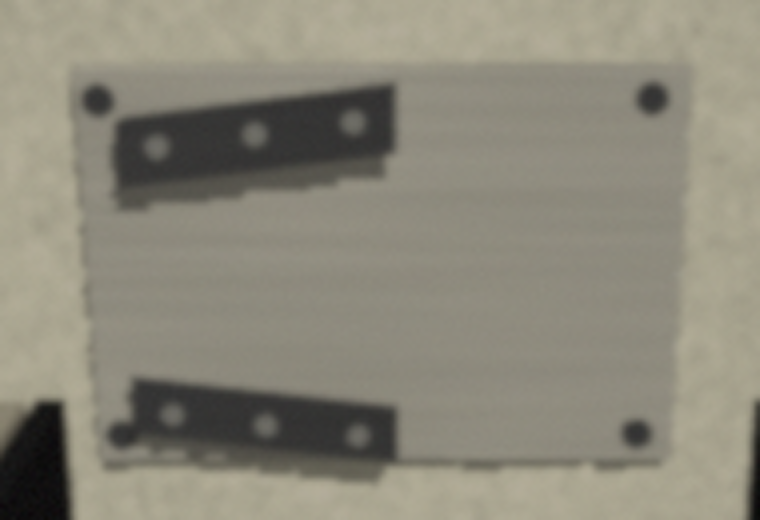

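View pics/w2c.png

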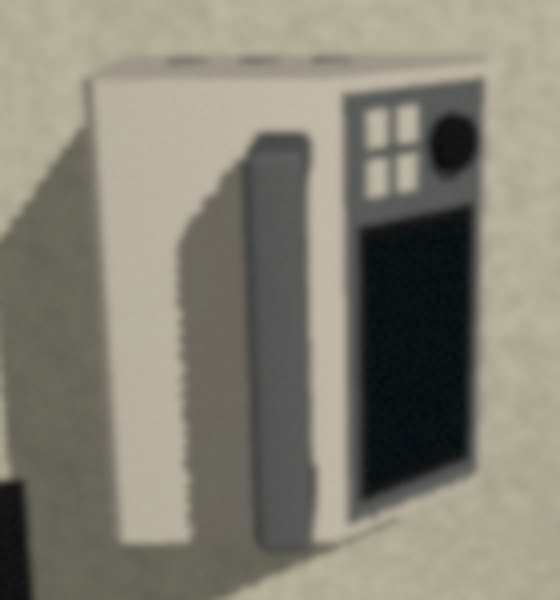

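```bash
python3 - <<'E'
from h import *
z=np.load('/tmp/w1.npz');pose=(z['t'],z['R'])
S=atz('wrist',[(220+254/4,180+134/4),(220+265/4,180+426/4)],.0215,pose);print('rail screws mid',S.round(4),S.mean(0).round(4))
q=(.6175,-.1512);Rg=R(12.2,'g-')
robot.goto((*q,.19),Rg);look('w3')
robot.servo_line((*q,.119),Rg,speed=.08)
print('F',np.round(robot.read_force(),2))
robot.move_gripper(0.0)
print('w',robot.read_grip_width(),np.round(robot.read_force(),2),robot.read_t())
robot.servo_line((*q,.129),Rg,speed=.04);print('up',np.round(robot.read_force(),2),np.round(robot.read_ft_torque(),2))
robot.servo_line((*q,.18),Rg,speed=.1);robot.dwell(.2)
print('w',robot.read_grip_width(),np.round(robot.read_force(),2),np.round(robot.read_ft_torque(),2),robot.read_position(),robot.read_t())
look('w4')
p,d=robot.grab_frame('scene');cv2.imwrite('pics/s1.png',p[150:350,150:450,::-1].repeat(2,0).repeat(2,1))
E
```

```text
rail screws mid [[0.6257 0.1053 0.0215]
 [0.6313 0.2181 0.0215]] [0.6285 0.1617 0.0215]
F [ 0.63  0.45 -0.36]
w 0.0090850586919013 [-0.16 -0.09  0.89] 8.125
up [ 0.03 -0.06  0.19] [ 0.05  0.13 -0.01]
w 0.0030299214739414725 [-0.19 -0.77 -0.09] [ 0.04  0.07 -0.03] [ 0.61704113 -0.15116585  0.17909987] 9.3833
```

View pics/w4.png

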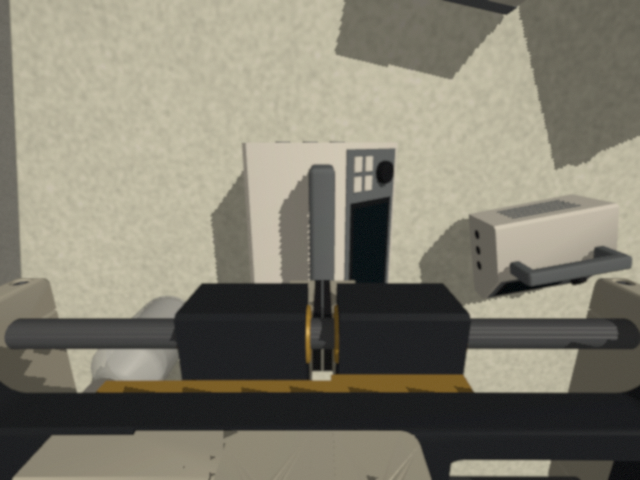

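View pics/s1.png

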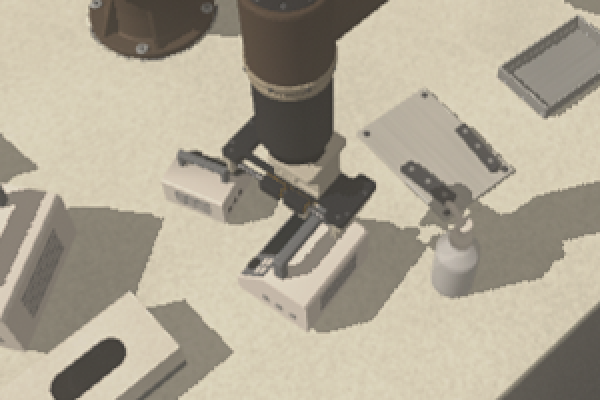

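The gripper closed empty (width about 0), so the grip missed. I'm checking where the fingers really are.

```bash
python3 - <<'E'
from h import *
for n in('w3','w4'):
    z=np.load(f'/tmp/{n}.npz');pose=(z['t'],z['R']);print(n,pose[0].round(4),pose[1].round(3).tolist())
    W=cloud('wrist',z['d'],pose);P=W.reshape(-1,3)
    q=P[(abs(P[:,0]-.61)<.12)&(P[:,1]<-.06)&(P[:,1]>-.3)]
    k=q[(q[:,2]>.130)&(q[:,2]<.16)];print(len(k),k.min(0),k.max(0),cv2.minAreaRect(k[:,:2].astype(np.float32)*1000))
    uv=proj('wrist',[pose[0],[.6175,-.151,.146],pose[0]+[0,0,.019]],pose);print(uv.round(1))
    for v in(200,300,330):print(W[v,322].round(3))
    s=z['p'][:,:,::-1].copy()
    for c in uv: cv2.circle(s,tuple(int(x) for x in c),4,(0,0,255),1)
    cv2.imwrite(f'pics/{n}m.png',s)
print(robot.read_qpos(),robot.read_position())
# scene cam projection
p,d=robot.grab_frame('scene');t=robot.read_position();uv=proj('scene',[t,np.array(t)+[0,0,.1]]);print(uv)
s=p[:,:,::-1].copy()
for c in uv: cv2.circle(s,tuple(int(x) for x in c),2,(0,0,255),-1)
cv2.imwrite('pics/s2.png',cv2.resize(s[180:340,220:400],None,fx=4,fy=4)[:600,:800])
E
```

```text
w3 [ 0.6185 -0.1508  0.1915] [[0.213, -0.977, 0.001], [-0.977, -0.213, -0.001], [0.001, -0.001, -1.0]]
3659 [ 0.59746362 -0.21274771  0.13207326] [ 0.63865058 -0.09552316  0.14948413] ((618.20751953125, -154.48297119140625), (18.022592544555664, 116.8934326171875), 12.219836235046387)
[[321.8 275.2]
 [323.3 252.1]
 [321.8 288.2]]
[ 0.627 -0.189  0.148]
[ 0.61  -0.114  0.149]
[ 0.625 -0.182  0.307]
w4 [ 0.617  -0.1512  0.1791] [[0.211, -0.977, -0.001], [-0.977, -0.211, 0.0], [-0.0, 0.001, -1.0]]
3001 [ 0.6052451  -0.21287478  0.13087831] [ 0.63863714 -0.10584753  0.14951725] ((619.0396728515625, -158.70330810546875), (18.014480590820312, 108.34536743164062), 12.329471588134766)
[[321.8 275.2]
 [321.1 257.5]
 [321.8 288.2]]
[ 0.626 -0.191  0.148]
[ 0.61  -0.12   0.148]
[ 0.624 -0.183  0.295]
[ 3.79970286e+00  1.74947975e+01 -5.92098293e+00 -3.85643718e-03
 -6.66430400e+01  8.39983444e+00] [ 0.61722478 -0.15120441  0.17938497]
[[300.55632909 260.4623682 ]
 [299.20050488 241.342006  ]]
```

View pics/w3m.png

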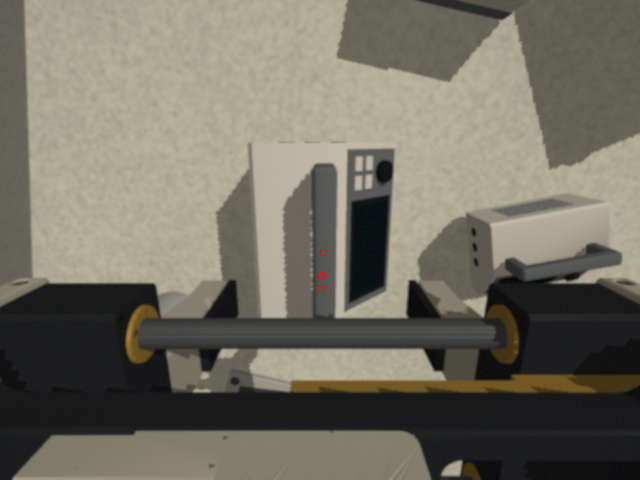

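View pics/s2.png

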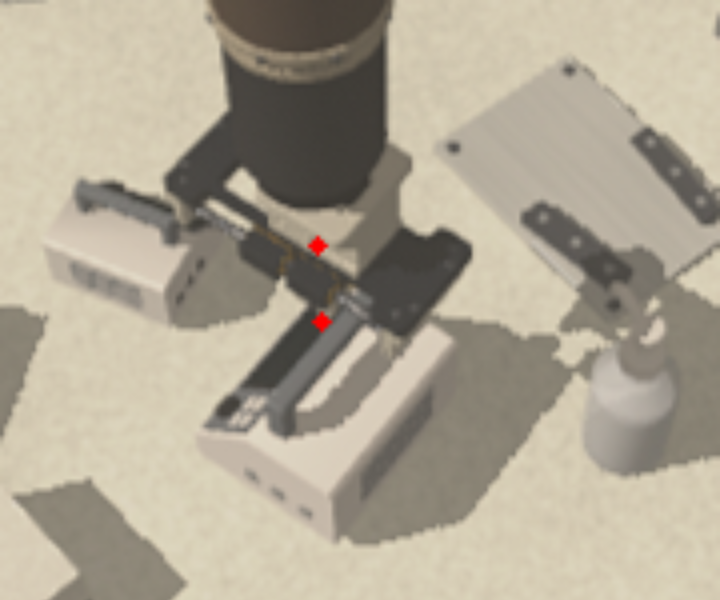

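```bash
python3 - <<'E'
from h import *
q=(.6175,-.1512);Rg=R(12.2,'g-')
robot.move_gripper(1.0);print(robot.read_grip_width(),robot.read_t())
robot.servo_line((*q,.119),Rg,speed=.08)
print(robot.read_position(),'F',np.round(robot.read_force(),2),robot.read_t())
look('w5')
p,d=robot.grab_frame('scene');s=p[:,:,::-1]
cv2.imwrite('pics/s3.png',cv2.resize(s[180:330,220:400],None,fx=4,fy=4)[:600,:800])
E
```

```text
0.9936096855463414 10.975
[ 0.61791373 -0.15126173  0.11947994] F [-0.64  0.63  0.21] 11.8833
```

View pics/w5.png

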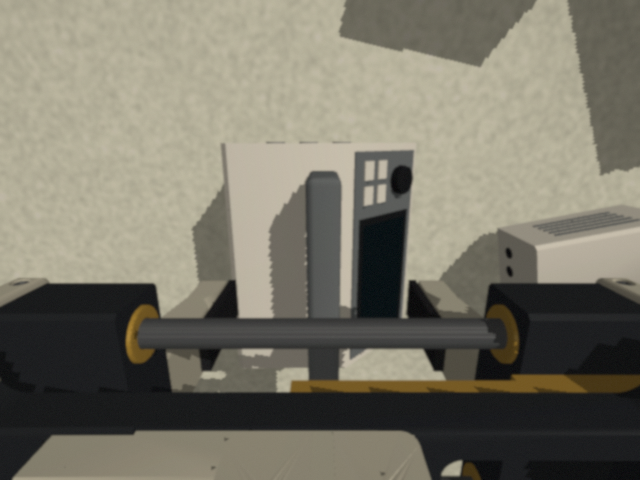

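View pics/s3.png

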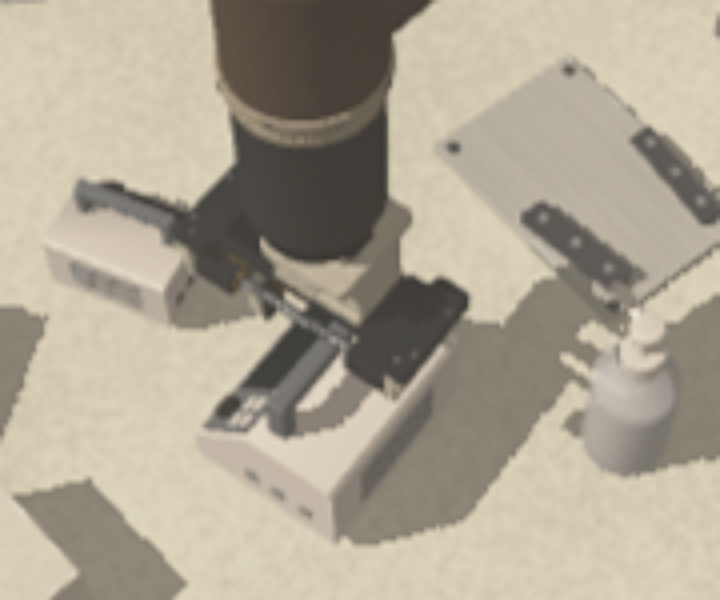

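The fingers straddle the bar properly, so I'm closing again and reading each stage.

```bash
python3 - <<'E'
from h import *
t0=robot.read_t();robot.move_gripper(0.0)
print(robot.read_t()-t0,robot.read_grip_width(),robot.read_position(),np.round(robot.read_force(),2))
robot.dwell(.2);print(robot.read_grip_width())
look('w6')
p,d=robot.grab_frame('scene');s=p[:,:,::-1]
cv2.imwrite('pics/s4.png',cv2.resize(s[180:330,220:400],None,fx=4,fy=4)[:600,:800])
E
```

```text
1.4250000000000007 0.004531093703715335 [ 0.61749003 -0.15121801  0.11901555] [ 0.1  -0.3  -0.42]
0.004048666795563307
```

View pics/w6.png

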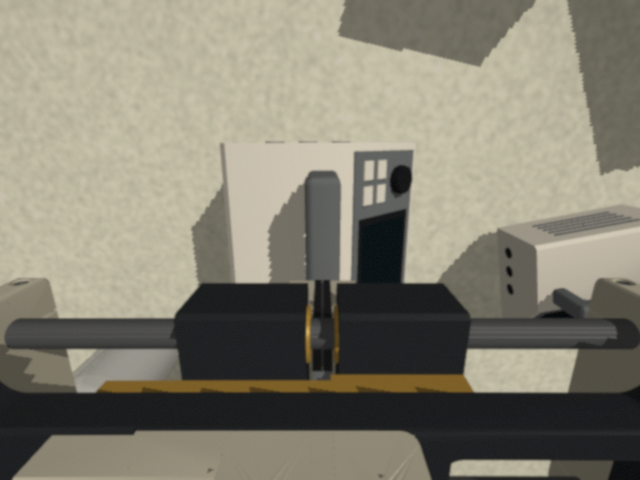

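View pics/s4.png

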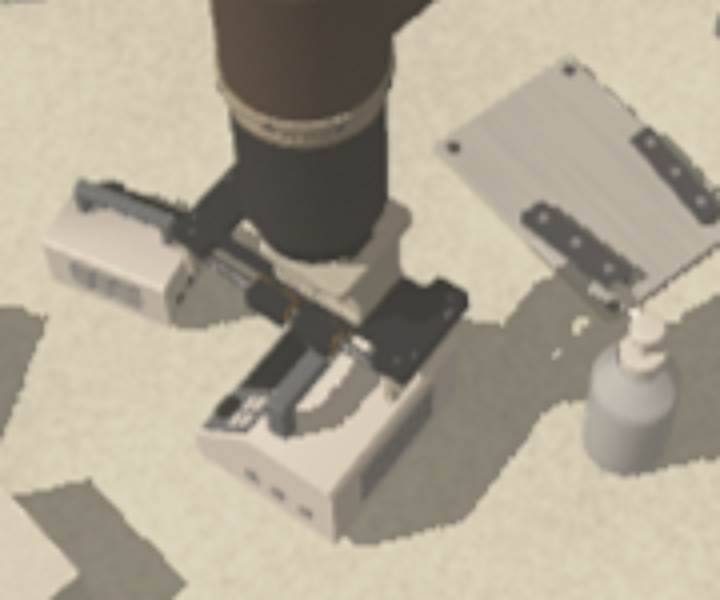

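```bash
python3 - <<'E'
from h import *
i=robot.camera_info('wrist');T=np.array(i['T_tool_cam'])
for n in('w1','w6'):
    z=np.load(f'/tmp/{n}.npz');d=z['d'];v,u=np.mgrid[:480,:640];r=rays('wrist',np.stack([u,v],-1).reshape(-1,2))
    P=((np.c_[r,np.ones(len(r))]*d.reshape(-1,1))@T[:3,:3].T+T[:3,3]).reshape(480,640,3)
    print(n)
    for uv in ([(230,290),(220,310),(215,350),(222,330),(415,290),(425,310),(130,300),(300,335)] if n=='w1' else [(322,275),(316,290),(322,290),(328,290),(322,310),(316,320),(322,350),(322,370),(250,300),(400,300),(250,335)]):
        print(uv,d[uv[1],uv[0]].round(3),(P[uv[1],uv[0]]*1000).round(1))
s=cv2.imread('pics/w6.png')[260:400,240:400];cv2.imwrite('pics/w6c.png',cv2.resize(s,None,fx=4,fy=4))
s=cv2.imread('pics/w5.png')[260:400,140:300];cv2.imwrite('pics/w5c.png',cv2.resize(s,None,fx=4,fy=4))
E
```

```text
w1
(230, 290) 0.16 [ 10.1 -43.9 -43.2]
(220, 310) 0.145 [  8.1 -44.1 -59.4]
(215, 350) 0.138 [ -4.  -43.9 -70.9]
(222, 330) 0.085 [  31.9  -25.3 -115. ]
(415, 290) 0.159 [ 10.5  44.3 -44.3]
(425, 310) 0.143 [  8.9  44.2 -61.1]
(130, 300) 0.085 [  39.4  -48.6 -113. ]
(300, 335) 0.086 [  30.4   -5.5 -114.9]
w6
(322, 275) 0.174 [ 11.8   0.1 -28.7]
(316, 290) 0.159 [ 10.7  -2.7 -44.7]
(322, 290) 0.177 [  3.2   0.1 -28.3]
(328, 290) 0.159 [ 10.7   3.  -44.7]
(322, 310) 0.179 [ -8.    0.1 -29.3]
(316, 320) 0.088 [  33.    -1.5 -111.9]
(322, 350) 0.187 [-33.2   0.1 -28.4]
(322, 370) 0.19 [-46.3   0.1 -28.3]
(250, 300) 0.085 [  39.5  -18.1 -113.3]
(400, 300) 0.084 [  39.8   19.7 -114.1]
(250, 335) 0.077 [  35.   -16.5 -122.3]
```

View pics/w6c.png

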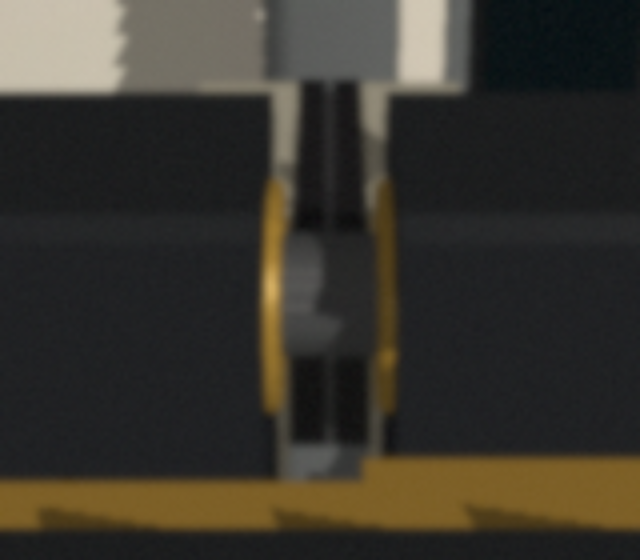

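View pics/w5c.png

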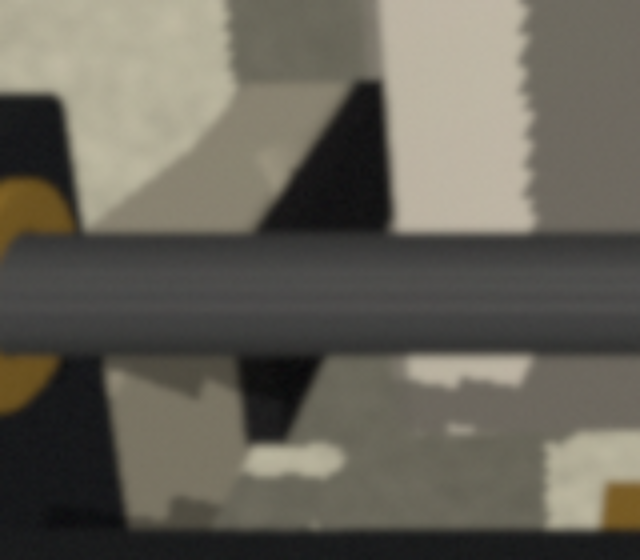

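The wrist depth shows the fingertips well short of the reported TCP: the front pad face ends near tool z ≈ -37 mm. They closed just above the bar. I'll measure that offset precisely.

```bash
python3 - <<'E'
from h import *
i=robot.camera_info('wrist');T=np.array(i['T_tool_cam'])
for n,cols in(('w1',(226,230,234,412,416,420)),('w5',(226,230,234,412,416,420)),('w6',(314,317,327,330))):
    z=np.load(f'/tmp/{n}.npz');d=z['d'];v,u=np.mgrid[:480,:640];r=rays('wrist',np.stack([u,v],-1).reshape(-1,2))
    P=((np.c_[r,np.ones(len(r))]*d.reshape(-1,1))@T[:3,:3].T+T[:3,3]).reshape(480,640,3)
    for c in cols: print(n,c,[tuple((P[v,c]*1000).round(0).astype(int)) for v in range(277,289,1)])
# scene-based: lowest gripper point seen in scene cloud around TCP
p,d=robot.grab_frame('scene');W=cloud('scene',d);t=np.array(robot.read_position());Rt=np.array(robot.read_tcp_rot())
L=(W-t)@Rt
m=(abs(L[...,0])<.012)&(abs(L[...,1])<.07)&(L[...,2]>-.09)&(L[...,2]<.0)
for a in np.argwhere(m)[::6]: print(a[::-1],(L[tuple(a)]*1000).round(0).astype(int),p[tuple(a)])
E
```

```text
w1 226 [(np.int64(-124), np.int64(-150), np.int64(298)), (np.int64(-127), np.int64(-151), np.int64(300)), (np.int64(-128), np.int64(-151), np.int64(299)), (np.int64(-130), np.int64(-151), np.int64(299)), (np.int64(-131), np.int64(-151), np.int64(298)), (np.int64(-133), np.int64(-151), np.int64(298)), (np.int64(-135), np.int64(-152), np.int64(299)), (np.int64(11), np.int64(-47), np.int64(-38)), (np.int64(11), np.int64(-47), np.int64(-39)), (np.int64(11), np.int64(-47), np.int64(-40)), (np.int64(10), np.int64(-47), np.int64(-40)), (np.int64(11), np.int64(-46), np.int64(-43))]
w1 230 [(np.int64(-125), np.int64(-145), np.int64(299)), (np.int64(-126), np.int64(-144), np.int64(298)), (np.int64(-128), np.int64(-145), np.int64(299)), (np.int64(11), np.int64(-47), np.int64(-33)), (np.int64(11), np.int64(-46), np.int64(-35)), (np.int64(11), np.int64(-46), np.int64(-36)), (np.int64(11), np.int64(-45), np.int64(-37)), (np.int64(11), np.int64(-45), np.int64(-38)), (np.int64(11), np.int64(-45), np.int64(-40)), (np.int64(11), np.int64(-45), np.int64(-40)), (np.int64(11), np.int64(-44), np.int64(-41
[... 7241 characters left out ...]
(3), np.int64(-42))]
w6 330 [(np.int64(10), np.int64(4), np.int64(-27)), (np.int64(10), np.int64(4), np.int64(-28)), (np.int64(9), np.int64(4), np.int64(-28)), (np.int64(9), np.int64(4), np.int64(-29)), (np.int64(12), np.int64(4), np.int64(-38)), (np.int64(12), np.int64(4), np.int64(-39)), (np.int64(12), np.int64(4), np.int64(-39)), (np.int64(12), np.int64(4), np.int64(-40)), (np.int64(12), np.int64(4), np.int64(-42)), (np.int64(12), np.int64(4), np.int64(-43)), (np.int64(12), np.int64(4), np.int64(-44)), (np.int64(13), np.int64(4), np.int64(-47))]
[306 264] [ -6 -14 -46] [90 85 77]
[303 267] [  9 -15 -52] [93 84 69]
[303 268] [  8 -14 -45] [101  96  86]
[303 269] [  9 -14 -39] [126 119 106]
```

Real tip is at tool z = -32.5 mm, so the grasp point is at -51.5 mm. I'm correcting for that: open, descend 32.5 mm lower, grip.

```bash
echo 'TIP=.0325' >> h.py; python3 - <<'E'
from h import *
q=(.6175,-.1512);Rg=R(12.2,'g-')
robot.move_gripper(1.0)
for z in(.105,.095,.0865):
    robot.servo_line((*q,z),Rg,speed=.05);f=np.array(robot.read_force());print(z,robot.read_position()[2].round(4) if hasattr(robot.read_position()[2],'round') else robot.read_position()[2],f.round(2))
    if abs(f[2])>4: print('contact');break
else:
    robot.move_gripper(0.0)
    w=robot.read_grip_width();print('w',w,w*88,np.round(robot.read_force(),2),robot.read_t())
    if w>.1:
        robot.servo_line((*q,.0965),Rg,speed=.04);print('up',np.round(robot.read_force(),2))
        robot.servo_line((*q,.1465),Rg,speed=.1);robot.dwell(.2)
        print('w',robot.read_grip_width(),np.round(robot.read_force(),2),np.round(robot.read_ft_torque(),2),robot.read_position(),robot.read_t())
        look('w7')
        p,d=robot.grab_frame('scene');np.savez('/tmp/s5.npz',p=p,d=d);s=p[:,:,::-1]
        cv2.imwrite('pics/s5.png',cv2.resize(s[180:330,220:400],None,fx=4,fy=4)[:600,:800])
E
```

```text
0.105 0.1044 [ 0.73 -0.16  0.35]
0.095 0.0945 [ 0.13  0.05 -0.01]
0.0865 0.086 [-0.04 -0.4   0.01]
w 0.20374352919390587 17.929430569063715 [-1.16 -0.63  0.43] 17.4
up [ 0.04 -0.27 -8.42]
w 0.19902035879172297 [ 0.51 -0.22 -8.44] [-0.    0.16  0.03] [ 0.61692485 -0.15115168  0.14550998] 18.65
```

View pics/s5.png

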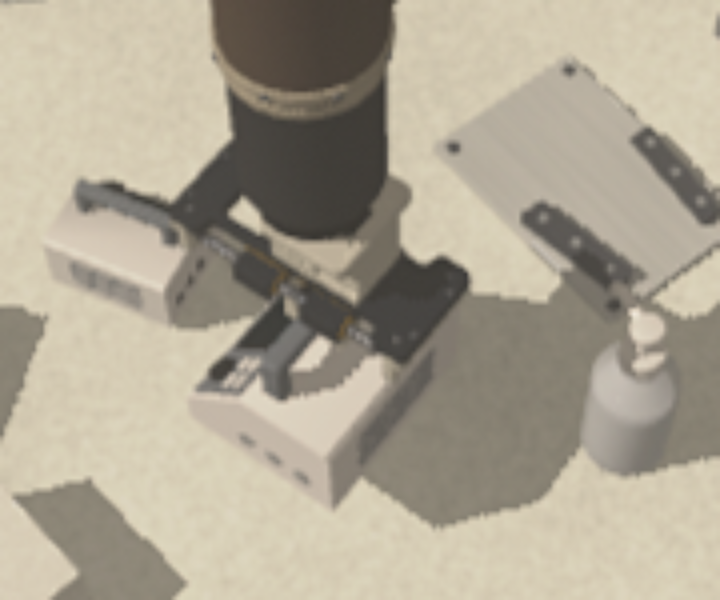

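View pics/w7.png

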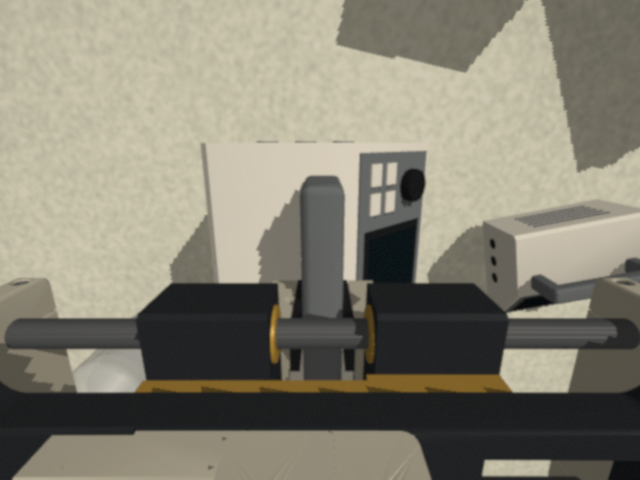

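Held at 17.9 mm bar width, 8.4 N weight, level. I'm carrying it to the landing now.

```bash
python3 - <<'E'
from h import *
q=np.array([.5281,.1662]);Rm=R(-2.9,'g-')
robot.servo_line((*q,.1465),Rm,speed=.18)
print(robot.read_position(),np.round(robot.read_force(),2),robot.read_grip_width(),robot.read_t())
robot.servo_line((*q,.112),Rm,speed=.08)
look('w8');p,d=robot.grab_frame('scene');cv2.imwrite('pics/s6.png',cv2.resize(p[150:320,260:460,::-1],None,fx=3.5,fy=3.5));np.savez('/tmp/s6.npz',p=p,d=d)
p,d=robot.grab_frame('top');cv2.imwrite('pics/t6.png',cv2.resize(p[160:320,200:400,::-1],None,fx=3.5,fy=3.5));np.savez('/tmp/t6.npz',p=p,d=d)
print(robot.read_position(),np.round(robot.read_force(),2),robot.read_t())
E
```

```text
[0.52815619 0.16562368 0.14647607] [-0.78 -0.94 -7.34] 0.20576146068217932 20.7333
[0.52858017 0.16645141 0.11264883] [ 0.08  0.16 -7.39] 21.4667
```

View pics/s6.png

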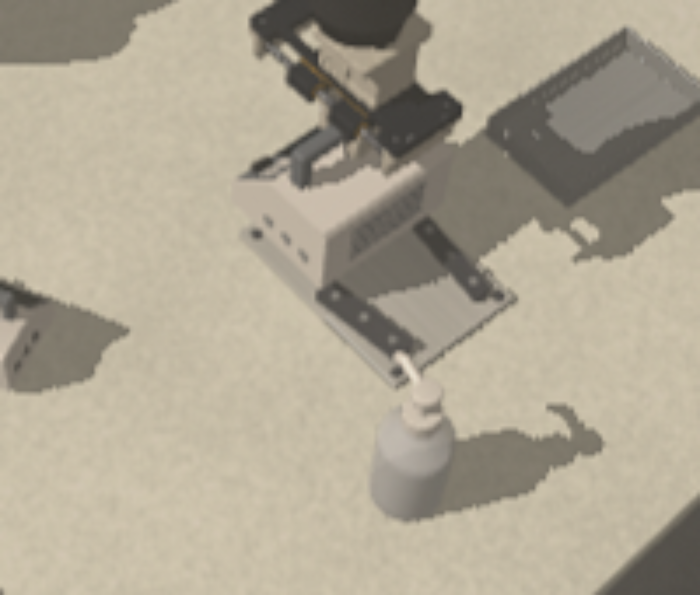

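View pics/w8.png

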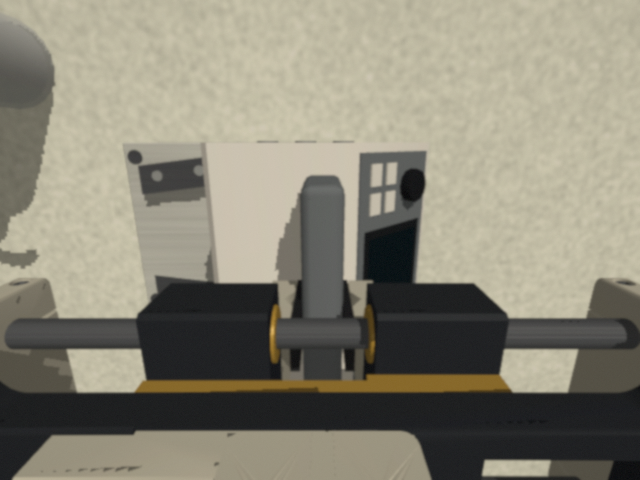

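View pics/t6.png

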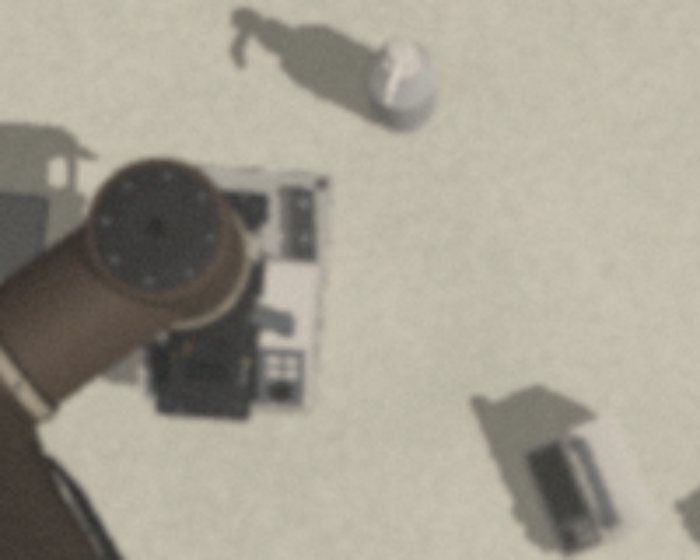

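```bash
python3 - <<'E'
from h import *
a=np.radians(-2.9);X=np.array([np.cos(a),np.sin(a)]);Y=np.array([-X[1],X[0]])
for n,cam in(('w8','wrist'),('s6','scene')):
    z=np.load(f'/tmp/{n}.npz');W=cloud(cam,z['d'],(z['t'],z['R']) if cam=='wrist' else None).reshape(-1,3);W=W[~np.isnan(W[:,0])]
    s=W[:,:2]@X;l=W[:,:2]@Y-.1927;s=s-.621
    zz=W[:,2]
    top=(zz>.122)&(zz<.140)&(abs(s+.09)<.12)&(l>-.12)&(l<0)
    e=[np.percentile(l[top&(abs(s-c)<.006)],1) for c in(-.09,-.075,-.06,-.05)]
    print(n,'body right edge l',np.round(e,4),'back s',[round(np.percentile(s[top&(abs(l-c)<.006)],99),4) for c in(-.07,-.06,-.05,-.04)], 'z',np.median(zz[top]))
    pl=(zz>.005)&(zz<.013)&(s>-.03)&(s<.07)&(abs(l)<.1)
    print('plate right l',[round(np.percentile(l[pl&(abs(s-c)<.006)],1),4) for c in(-.01,.01,.03,.05) if (pl&(abs(s-c)<.006)).any()],'end s',round(np.percentile(s[pl],99),4))
    r=(zz>.018)&(zz<.026)&(s>-.04)&(s<.07)&(abs(l)<.1)
    print('rail end s',np.round(np.percentile(s[r],[1,99]),4))
E
```

```text
w8 body right edge l [-0.0776 -0.0771 -0.0771 -0.0771] back s [np.float64(-0.0408), np.float64(-0.0405), np.float64(-0.0403), np.float64(-0.0401)] z 0.128809543322221
plate right l [np.float64(-0.0768), np.float64(-0.0768), np.float64(-0.0768)] end s 0.0658
rail end s [-0.003   0.0489]
s6 body right edge l [-0.077  -0.076  -0.0779 -0.0782] back s [np.float64(-0.0417), np.float64(-0.0407), np.float64(-0.0401), np.float64(-0.0397)] z 0.12928042205919632
plate right l [np.float64(-0.0821), np.float64(-0.0862), np.float64(-0.0928), np.float64(-0.0812)] end s 0.0668
rail end s [-0.0385  0.0471]
```

Back edge, plate edges and lateral alignment all agree within about 1 mm. I'm lowering it gently.

```bash
python3 - <<'E'
from h import *
q=np.array([.5281,.1662]);Rm=R(-2.9,'g-')
robot.servo_line((*q,.097),Rm,speed=.05)
z=.097
while z>.0905:
    z-=.001;robot.servo_line((*q,z),Rm,speed=.012);f=robot.read_force();print(round(z,4),np.round(f,2),round(robot.read_position()[2],4))
    if f[2]>-3.5: break
print(robot.read_t())
robot.move_gripper(.5);print(robot.read_grip_width(),np.round(robot.read_force(),2),robot.read_t())
robot.servo_line((*q,.15),Rm,speed=.15)
look('w9');print(robot.read_t())
p,d=robot.grab_frame('scene');cv2.imwrite('pics/s7.png',cv2.resize(p[150:320,260:460,::-1],None,fx=3.5,fy=3.5));np.savez('/tmp/s7.npz',p=p,d=d)
E
```

```text
0.096 [ 0.3  -0.12 -8.85] 0.0961
0.095 [ 0.47 -0.3  -8.34] 0.095
0.094 [ 0.83 -1.36 -4.62] 0.0945
0.093 [-4.04 -1.78  5.47] 0.0944
22.9167
0.49946553300796476 [ 0.79 -0.09 -0.4 ] 23.5917
24.175
```

View pics/s7.png

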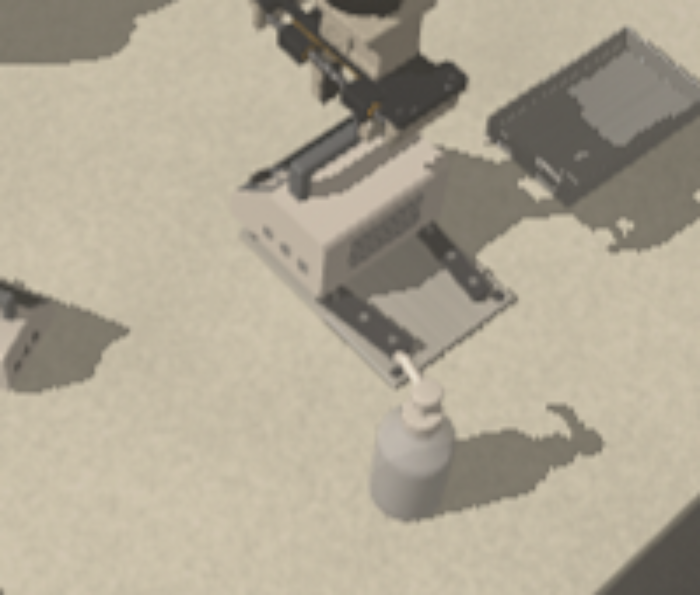

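View pics/w9.png

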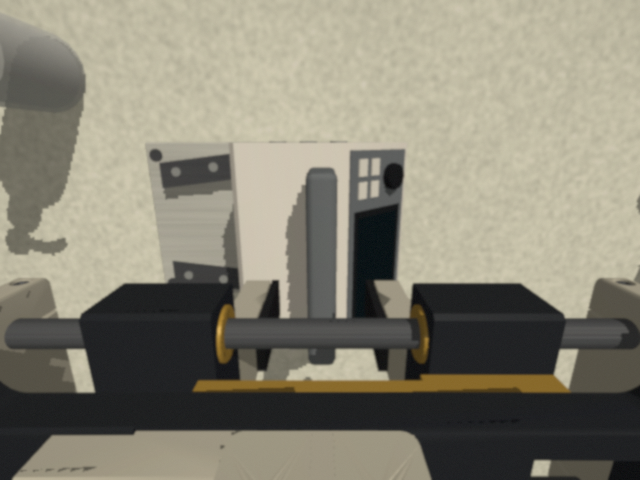

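It stands free on the landing, squarely in front of the way. Next I close the fingers, turn the tool a quarter turn, and push low on the front face.

```bash
cat >> h.py <<'E'
_a=np.radians(-2.9);MX=np.array([np.cos(_a),np.sin(_a)]);MY=np.array([-MX[1],MX[0]])
def sl(s,l,z): return (*(s*MX+l*MY),z)
def ms(): 
    p=np.array(robot.read_position());return p[:2]@MX,p[:2]@MY,p[2]
E
python3 - <<'E'
from h import *
Rp=R(-2.9,'p')
robot.move_gripper(0.0)
robot.goto(sl(.405,.1927,.15),Rp);print(np.round(ms(),4),robot.read_t())
robot.servo_line(sl(.405,.1927,.0015),Rp,speed=.15);robot.dwell(.1);print(np.round(ms(),4),np.round(robot.read_force(),2),robot.read_t())
look('w10')
p,d=robot.grab_frame('scene');cv2.imwrite('pics/s8.png',cv2.resize(p[130:300,260:460,::-1],None,fx=3.5,fy=3.5))
E
```

```text
[0.4051 0.1928 0.1501] 26.6417
[0.4055 0.1932 0.0023] [-0.68 -0.2   0.13] 27.8833
```

View pics/s8.png

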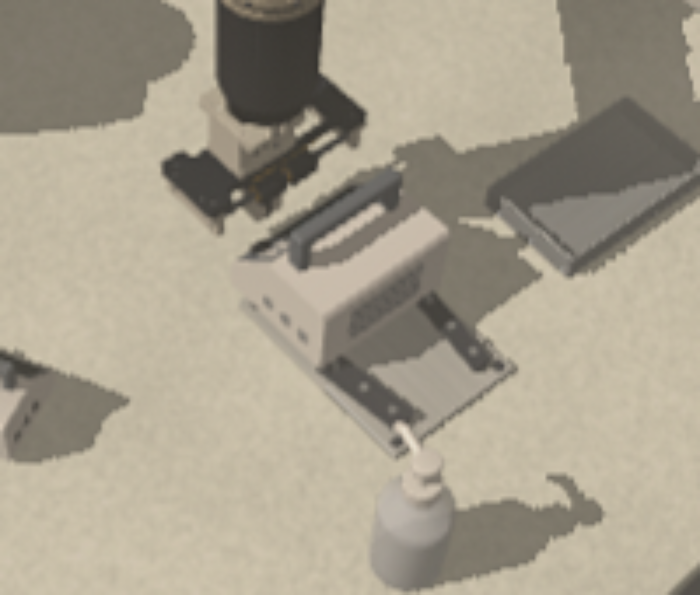

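View pics/w10.png

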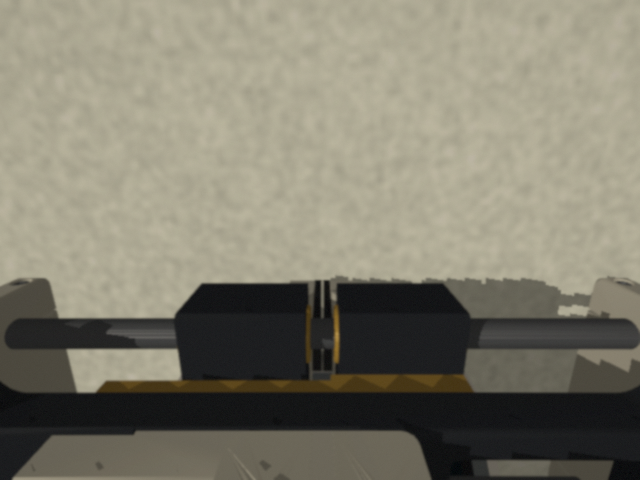

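```bash
cat > push.py <<'E'
from h import *
import sys
Rp=R(-2.9,'p')
def f():
    F=np.array(robot.read_force());return round(F[:2]@MX,2),round(F[:2]@MY,2),round(F[2],2)
def go(s,v): robot.servo_line(sl(s,.1927,.0015),Rp,speed=v)
E
python3 - <<'E'
from push import *
go(.432,.06);print(np.round(ms(),4),f())
s=.432
while s<.528:
    s+=.006;go(s,.03);F=f();print(round(s,3),np.round(ms(),4),F,round(robot.read_t(),1))
    if F[0]<-12 or abs(F[2])>10: print('stop');break
p,d=robot.grab_frame('scene');np.savez('/tmp/s9.npz',p=p,d=d);cv2.imwrite('pics/s9.png',cv2.resize(p[130:300,260:460,::-1],None,fx=3.5,fy=3.5))
E
```

```text
[0.432  0.1923 0.0012] (np.float64(-0.13), np.float64(0.15), np.float64(-0.49))
0.438 [0.4381 0.1928 0.0015] (np.float64(0.01), np.float64(0.12), np.float64(-0.34)) 28.9
0.444 [0.444  0.1925 0.0014] (np.float64(-1.12), np.float64(-0.11), np.float64(-0.85)) 29.3
0.45 [0.4502 0.1928 0.0014] (np.float64(-1.09), np.float64(0.19), np.float64(0.04)) 29.6
0.456 [0.4563 0.1928 0.0015] (np.float64(-0.08), np.float64(-0.27), np.float64(0.51)) 30.0
0.462 [0.4623 0.1928 0.0015] (np.float64(0.1), np.float64(-0.88), np.float64(0.21)) 30.3
0.468 [0.4682 0.1928 0.0015] (np.float64(0.04), np.float64(-0.12), np.float64(-0.74)) 30.7
0.474 [0.4742 0.1928 0.0015] (np.float64(-1.17), np.float64(-0.75), np.float64(-0.24)) 31.0
0.48 [0.4802 0.1928 0.0015] (np.float64(-1.02), np.float64(-0.23), np.float64(0.05)) 31.4
0.486 [0.4863 0.1928 0.0015] (np.float64(-0.84), np.float64(-1.03), np.float64(-0.66)) 31.7
0.492 [0.4922 0.1928 0.0015] (np.float64(-1.23), np.float64(-0.16), np.float64(-0.85)) 32.1
0.498 [0.4983 0.1928 0.0015] (np.float64(-1.31), np.float64(-0.15), np.float64(-0.21)) 32.4
0.504 [0.5043 0.1928 0.0015] (np.float64(0.33), np.float64(-0.57), np.float64(-0.42)) 32.8
0.51 [0.5103 0.1928 0.0015] (np.float64(-0.58), np.float64(-0.41), np.float64(0.23)) 33.1
0.516 [0.5163 0.1928 0.0015] (np.float64(-0.55), np.float64(-0.99), np.float64(-0.16)) 33.5
0.522 [0.5223 0.1928 0.0015] (np.float64(-1.19), np.float64(0.11), np.float64(0.42)) 33.8
0.528 [0.5282 0.1928 0.0015] (np.float64(-1.22), np.float64(-1.67), np.float64(0.15)) 34.2
```

View pics/s9.png

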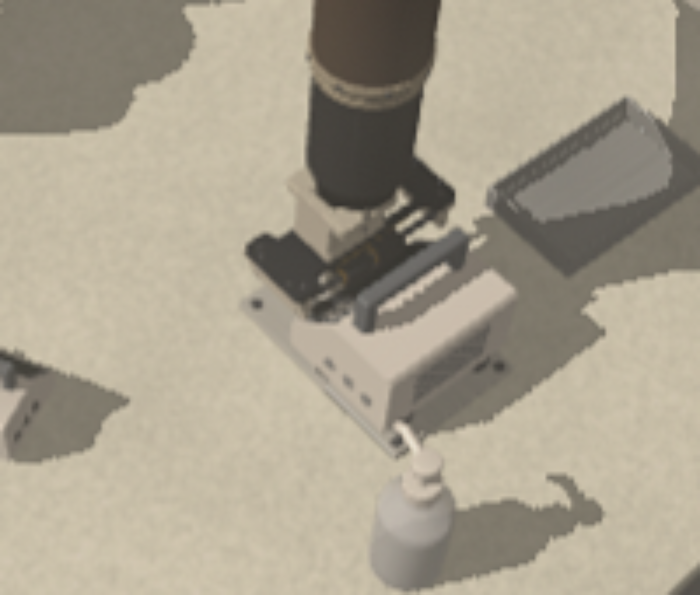

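It is sliding in straight. Now the final approach in 1 mm steps to a firm wedge.

```bash
python3 - <<'E'
from push import *
s=.528
while s<.560:
    s+=.001;go(s,.02);F=f();print(round(s,3),np.round(ms(),4),[float(x) for x in F],round(robot.read_t(),1))
    if F[0]<-19 or abs(F[2])>15: print('stop');break
robot.dwell(.3);print(np.round(ms(),4),f())
p,d=robot.grab_frame('scene');np.savez('/tmp/s10.npz',p=p,d=d);cv2.imwrite('pics/s10.png',cv2.resize(p[130:300,260:460,::-1],None,fx=3.5,fy=3.5))
W=cloud('scene',d).reshape(-1,3);W=W[~np.isnan(W[:,0])];S=W[:,:2]@MX-.621;l=W[:,:2]@MY-.1927;zz=W[:,2]
top=(zz>.104)&(zz<.116)&(abs(S)<.1)&(abs(l)<.09)
print('back s',[round(np.percentile(S[top&(abs(l-c)<.006)],99),4) for c in(-.07,-.05,-.03,0,.03)],'z',np.median(zz[top]))
E
```

```text
0.529 [0.5287 0.1926 0.0015] [-3.62, -0.79, 2.28] 34.5
0.53 [0.5298 0.1926 0.0015] [-5.18, -0.26, 2.68] 34.7
0.531 [0.5309 0.1926 0.0015] [-4.08, -0.34, 2.77] 35.0
0.532 [0.532  0.1927 0.0015] [-3.41, -0.13, 1.9] 35.2
0.533 [0.533  0.1927 0.0015] [-4.55, -0.37, 1.73] 35.5
0.534 [0.534  0.1927 0.0015] [-3.65, -0.65, 2.26] 35.7
0.535 [0.535  0.1927 0.0015] [-4.26, -0.05, 2.25] 36.0
0.536 [0.536  0.1927 0.0015] [-4.1, -0.43, 2.4] 36.2
0.537 [0.537  0.1927 0.0014] [-4.25, -0.79, 1.92] 36.5
0.538 [0.5381 0.1927 0.0015] [-2.41, -0.25, 2.04] 36.7
0.539 [0.539  0.1927 0.0015] [-3.68, -0.1, 1.25] 37.0
0.54 [0.54   0.1927 0.0015] [-4.49, 0.8, 2.19] 37.2
0.541 [0.5408 0.1927 0.0015] [-5.5, 0.16, 2.73] 37.5
0.542 [0.5418 0.1928 0.0015] [-4.73, 1.49, 2.34] 37.7
0.543 [0.5427 0.193  0.0015] [-6.49, 1.93, 2.45] 38.0
0.544 [0.5435 0.1931 0.0015] [-7.46, 2.7, 3.72] 38.2
0.545 [0.5439 0.1931 0.0015] [-9.08, 3.64, 6.04] 38.5
0.546 [0.5439 0.193  0.0015] [-15.21, 5.52, 8.69] 38.7
0.547 [0.5439 0.193  0.0015] [-20.37, 6.3, 11.63] 39.0
stop
[0.5439 0.193  0.0015] (np.float64(-19.76), np.float64(6.57), np.float64(12.76))
back s [np.float64(0.0636), np.float64(0.063), np.float64(0.0626), np.float64(0.0627), np.float64(0.0625)] z 0.11110430394451287
```

It stopped near the expected place, but the side force (6 N) hints that one side may have checked first. I'm pushing a bit firmer.

```bash
python3 - <<'E'
from push import *
s=.547
while s<.556:
    s+=.0005;go(s,.02);F=f();print(round(s,4),np.round(ms(),4),[float(x) for x in F],round(robot.read_t(),1))
    if F[0]<-27 or abs(F[2])>22: print('stop');break
print(np.round(robot.read_ft_torque(),2))
p,d=robot.grab_frame('top');np.savez('/tmp/t11.npz',p=p,d=d)
E
```

```text
0.5475 [0.5439 0.193  0.0015] [-21.65, 8.09, 14.16] 39.6
0.548 [0.5438 0.193  0.0015] [-25.11, 9.18, 16.5] 39.8
0.5485 [0.5438 0.193  0.0015] [-26.74, 9.64, 18.4] 40.1
0.549 [0.5438 0.1929 0.0015] [-29.38, 9.53, 20.1] 40.3
stop
[ 4.18 10.25  0.13]
```

```bash
python3 - <<'E'
from push import *
go(.51,.15);print(f())
robot.servo_line(sl(.47,.1927,.13),Rp,speed=.2)
robot.servo_line(sl(.62,.1927,.20),Rp,speed=.25);robot.dwell(.1);look('w12');print(robot.read_t())
p,d=robot.grab_frame('scene');np.savez('/tmp/s12.npz',p=p,d=d);cv2.imwrite('pics/s12.png',cv2.resize(p[130:300,260:460,::-1],None,fx=3.5,fy=3.5))
p,d=robot.grab_frame('top');np.savez('/tmp/t12.npz',p=p,d=d);cv2.imwrite('pics/t12.png',cv2.resize(p[160:320,200:400,::-1],None,fx=3.5,fy=3.5))
for n,cam in(('w12','wrist'),('s12','scene'),('t12','top')):
    z=np.load(f'/tmp/{n}.npz');W=cloud(cam,z['d'],(z['t'],z['R']) if cam=='wrist' else None).reshape(-1,3);W=W[~np.isnan(W[:,0])]
    S=W[:,:2]@MX-.621;l=W[:,:2]@MY-.1927;zz=W[:,2]
    top=(zz>.104)&(zz<.116)&(abs(S)<.1)&(abs(l)<.09)
    print(n,'back s',[round(float(np.percentile(S[top&(abs(l-c)<.006)],99)),4) if (top&(abs(l-c)<.006)).any() else None for c in(-.07,-.035,0,.035,.07)],'z',np.median(zz[top]))
    for c in(-.06,-.03,0,.03,.06):
        pl=(zz>.005)&(zz<.013)&(S>0)&(S<.1)&(abs(l-c)<.006)
        if pl.any():print('plate end',c,np.round(np.percentile(S[pl],[1,97]),4))
E
```

```text
(np.float64(0.51), np.float64(0.54), np.float64(0.6))
42.575
w12 back s [0.0412, 0.0412, 0.06, 0.0411, 0.0411] z 0.11111607945649277
s12 back s [0.0644, 0.063, 0.0622, 0.0622, 0.0618] z 0.11091774849862801
plate end -0.06 [0.0591 0.0648]
plate end -0.03 [0.0561 0.0929]
plate end 0 [0.0566 0.0957]
plate end 0.03 [0.0565 0.099 ]
plate end 0.06 [0.0557 0.0881]
t12 back s [-0.0056, -0.0021, -0.0041, -0.0049, 0.0123] z 0.10897788900448302
```

View pics/w12.png

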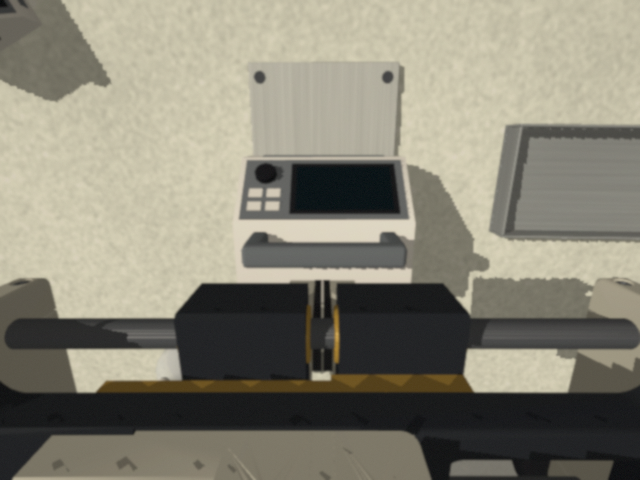

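View pics/s12.png

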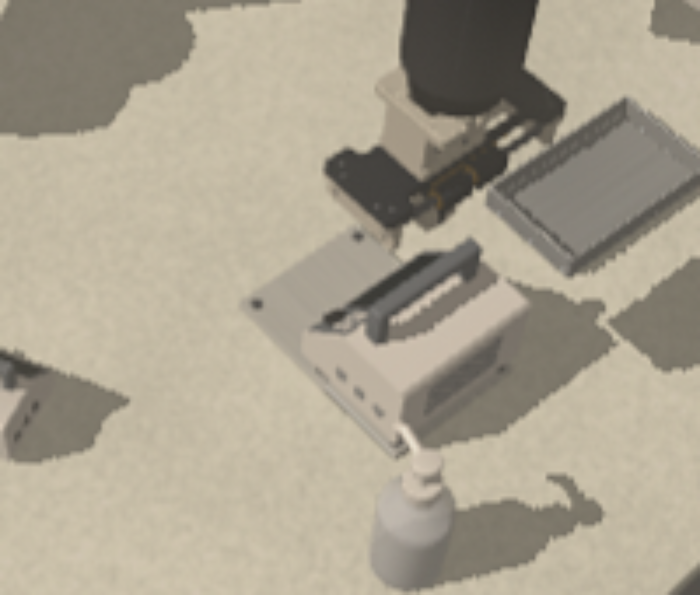

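View pics/t12.png

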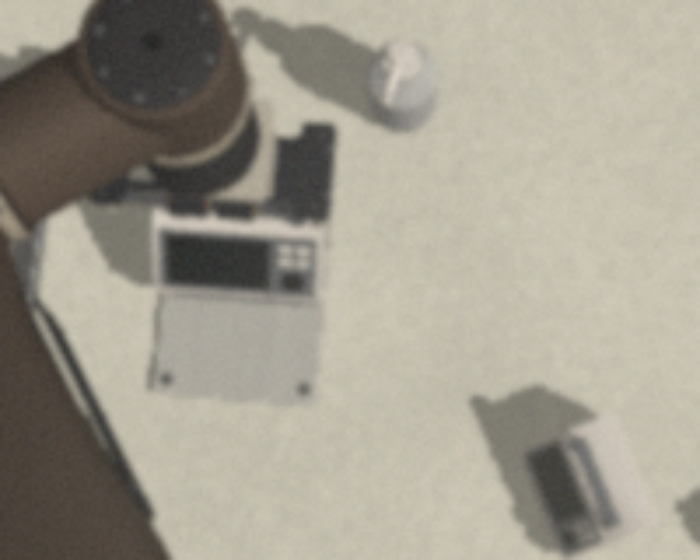

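```bash
python3 - <<'E'
from h import *
z=np.load('/tmp/w12.npz');pose=(z['t'],z['R']);g=cv2.cvtColor(z['p'],cv2.COLOR_RGB2GRAY).astype(float)
def dark(u,v,r=7):
    p=255-g[v-r:v+r+1,u-r:u+r+1];w=np.clip(p-np.percentile(p,70),0,None);yy,xx=np.mgrid[-r:r+1,-r:r+1];return (u+(w*xx).sum()/w.sum(),v+(w*yy).sum()/w.sum())
b=[dark(260,77),dark(388,77)];B=atz('wrist',b,.0085,pose)[:,:2];c=B.mean(0);d=B[0]-B[1]
# image right = tool y
print(np.round(b,1),'bolt dist',np.linalg.norm(d),'yaw',np.degrees(np.arctan2(d[1],d[0]))+90,np.degrees(np.arctan2(-d[1],-d[0]))+ -90)
W=cloud('wrist',z['d'],pose);P=W.reshape(-1,3);P=P[~np.isnan(P[:,0])]
S=P[:,:2]@MX;L=P[:,:2]@MY;bs,bl=c@MX,c@MY
k=(P[:,2]>.1515)&(P[:,2]<.16)&(abs(S-.62)<.06)&(abs(L-.19)<.09)
q=P[k][:,:2].astype(np.float32)*1000;r=cv2.minAreaRect(np.c_[S[k],L[k]].astype(np.float32)*1000)
print('handle',r,'z',np.median(P[k][:,2]),'rel to bolts',r[0][0]-bs*1000,r[0][1]-bl*1000,'expect 149,0')
k=(P[:,2]>.03)&(P[:,2]<.055)&(abs(S-.56)<.03)&(abs(L-.19)<.07)
print('front face s rel bolts',np.percentile(S[k]-bs,[5,50,95]),k.sum(),'expect .080')
# visible panel lower edge
for c_ in(-.05,0,.05):
    m=(abs(L-bl-c_)<.005)&(P[:,2]>.052)&(P[:,2]<.066)&(abs(S-bs-.09)<.03);print(c_,'panel base s',np.percentile(S[m]-bs,[2,50]) if m.any() else None, 'z',P[m][:,2].min() if m.any() else None)
E
```

```text
[[259.2  76.8]
 [387.2  76.7]] bolt dist 0.13252143608998151 yaw -2.932952521610275 -2.932952521610275
handle ((623.5519409179688, 191.953857421875), (17.51625633239746, 123.5800552368164), 0.008458973839879036) z 0.15504934283352328 rel to bolts 146.73206070661212 -0.17585160494351726 expect 149,0
front face s rel bolts [0.07794987 0.07800532 0.07861692] 135 expect .080
-0.05 panel base s [0.07857526 0.08037657] z 0.056890568363140326
0 panel base s [0.07855128 0.08113034] z 0.058218366192336946
0.05 panel base s [0.07859737 0.08117423] z 0.0586813360530995
```

```bash
python3 - <<'E'
from h import *
z=np.load('/tmp/w1.npz');pose=(z['t'],z['R']);g=cv2.GaussianBlur(cv2.cvtColor(z['p'],cv2.COLOR_RGB2GRAY),(0,0),.8).astype(float)
hsv=z['p'].astype(float);ch=hsv[:,:,0]-hsv[:,:,2]  # counter is yellowish, plate grey
def edge(img,v,u0,u1):
    r=img[v-1:v+2,u0:u1].mean(0);dd=abs(np.diff(r));k=dd.argmax();w=dd[max(k-2,0):k+3];x=np.arange(max(k-2,0),max(k-2,0)+len(w));return u0+.5+(w*x).sum()/w.sum()
def S(uv,zz): return atz('wrist',[uv],zz,pose)[0,:2]@MX
def dk(u,v,r=5):
    p=255-g[v-r:v+r+1,u-r:u+r+1];w=np.clip(p-np.percentile(p,70),0,None);yy,xx=np.mgrid[-r:r+1,-r:r+1];return (u+(w*xx).sum()/w.sum(),v+(w*yy).sum()/w.sum())
print('bolts s',[round(S(dk(*b),.0085),4) for b in((244,205),(383,205),(379,289))])
c2=cv2.GaussianBlur(ch,(0,0),1)
for v in(215,225,240,255,270): print(v,'plate right(front)',round(S((edge(c2,v,382,400),v),.008),4),'left(back)',round(S((edge(c2,v,230,250),v),.008),4))
for v in(206,210,214): print('upper rail mouth',round(S((edge(g,v,312,326),v),.021),4))
for v in(217,221,224): print('upper rail far',round(S((edge(g,v,243,255),v),.021),4))
for v in(284,288,291): print('lower rail mouth',round(S((edge(g,v,312,326),v),.021),4))
for v in(278,280): print('lower far',round(S((edge(g,v,247,258),v),.021),4))
z=np.load('/tmp/w12.npz');pose=(z['t'],z['R']);g=cv2.GaussianBlur(cv2.cvtColor(z['p'],cv2.COLOR_RGB2GRAY),(0,0),.8).astype(float);ch=cv2.GaussianBlur(z['p'][:,:,0].astype(float)-z['p'][:,:,2],(0,0),1)
for u in(280,320,360):
    v=edge(ch.T,u,52,70);print('w12 plate front',round(v,1),round(S((u,v),.008),4))
    for lo,hi,zz,nm in((150,158,.058,'panelbase a'),(156,163,.058,'panel b'),(236,248,.154,'handle f'),(260,272,.154,'handle b')):
        v=edge(g.T,u,lo,hi);print(nm,round(v,1),round(S((u,v),zz),4))
E
python3 -c "
import cv2;s=cv2.imread('pics/w12.png')[50:280,230:420];cv2.imwrite('pics/w12c.png',cv2.resize(s,None,fx=2.6,fy=2.6,interpolation=2))"
```

```text
bolts s [np.float64(0.68), np.float64(0.4784), np.float64(0.4784)]
215 plate right(front) 0.4643 left(back) 0.6758
225 plate right(front) 0.4639 left(back) 0.6767
240 plate right(front) 0.4642 left(back) 0.6895
255 plate right(front) 0.4643 left(back) 0.6905
270 plate right(front) 0.4645 left(back) 0.6908
upper rail mouth 0.5718
upper rail mouth 0.5718
upper rail mouth 0.5718
upper rail far 0.6731
upper rail far 0.6734
upper rail far 0.6726
lower rail mouth 0.5722
lower rail mouth 0.5722
lower rail mouth 0.5721
lower far 0.6724
lower far 0.6726
w12 plate front 61.6 0.4626
panelbase a 155.7 0.5542
panel b 159.7 0.5579
handle f 238.0 0.6091
handle b 267.5 0.6322
w12 plate front 61.4 0.4624
panelbase a 155.7 0.5542
panel b 159.9 0.5581
handle f 241.8 0.612
handle b 267.9 0.6325
w12 plate front 61.4 0.4625
panelbase a 155.8 0.5543
panel b 159.9 0.5582
handle f 241.8 0.612
handle b 268.2 0.6327
```

View pics/w12c.png

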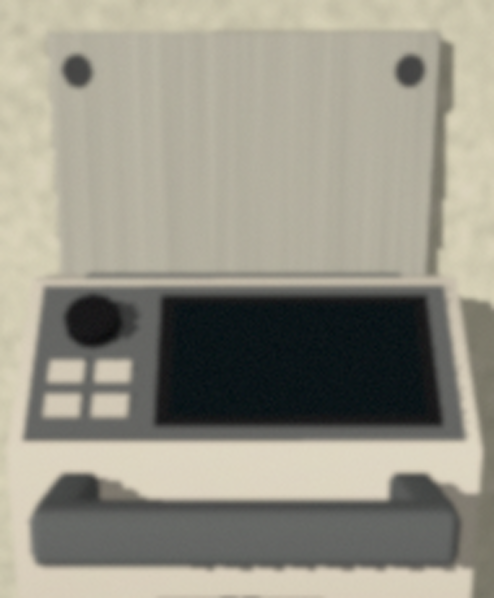

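Measured against the plate's front edge, the front face is 92.2 mm back (92 expected) and the handle 160.9 mm (161 expected). Yaw matches to within 0.1°, so the foot is fully wedged. The arm is clear of everything, so I'm handing in.

```bash
python3 - <<'E'
from h import *
print(np.round(robot.read_force(),2),robot.read_t());robot.job_done()
E
```

```text
[-0.08 -0.62 -0.27] 42.675
the job is handed in; nothing more can be done
```

The portable monitor is on its counter mount, with its foot wedged as far as I can measure. I handed the job in at 42.7 s with the arm touching nothing.

I lifted the middle-sized monitor by its handle and set it down on the landing within about 1 mm of square. I let go, then pushed low on the front face with the fingers shut.

**Last checks:**
- **Wedged:** it stopped and did not move between about 15 and 29 N of push.
- **Seated position:** the front face is 92.2 mm from the plate's front edge (92 expected) and the handle 160.9 mm (161 expected). Yaw matches the mount to within 0.1°.
- **Other objects:** the bottle and dish look unmoved in the last scene crop. The glove box was out of that crop, so I did not check it at the end; the arm did not work near it.

**What failed or disagreed:**
- **First grip:** it closed empty twice, once in the first try and once in the check. The real fingertips sit about 32 mm short of the stated tool point, so I corrected for that.
- **Distance to the plate bolts:** this first read about 2 mm short. The bolts proved to be about 14 mm from the plate's front edge, not the 12 mm I assumed, which accounts for it.
- **Edges read straight from the image:** these put the monitor 0.3 to 1.2 mm short of the mount's centre, so it could be up to about 1 mm short.
- **Sideways and downward force:** the final push also put about 10 N sideways and 20 N downward on the monitor.

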